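Load a roll into the label printer, shut it and slide its flush lock home

ROBOT

A 6-joint arm with a two-finger parallel gripper is mounted at the origin on a cart in front of the work surface, level with it; the furniture and walls round the work are solid. World frame = base frame: x ahead of the robot, y to its left, z up, the work surface at z = 0. Lengths are in mm, angles in rad, forces in N, time in s.
With the tool pointing down it reaches from about 350 to 850 mm from the base axis. Payload 8.1 kg.
Tool frame: the origin (TCP) lies at the very end of the fingers, on their centre line; the grasp point (between the pads) lies 19 mm behind it; z points along the fingers, y is the direction in which the jaws open and shut (so a half turn about z gives the same grasp; the last joint's range is limited). The gripper opens to 85 mm and grips with 20 to 120 N. Pads are 22 mm wide; open, the fingers measure 114 mm over their backs; the gripper's body (76 mm by 85 mm) begins 54 mm behind the grasp point. The pads swing forward as they close: fully open they stand 13 mm farther back than shut.
Start: joints at [1.055, 0.13, 1.488, -0, 1.523, -0.085], TCP at [250.539, 545.193, 231.292] pointing down, gripper open.
Joint ranges: [-2.96, 2.96], [-0.89, 2.26], [0.02, 2.5], [-1.34, 4.48], [0, 2.73], [-2.66, 2.66]. Speed limits (rad/s): [2.39, 2.39, 2.79, 3.14, 3.14, 3.14].

INTERFACE

Orientations are given as a rotation vector (axis times angle).
In Python, from station import robot gives the robot as it stands.
- The arm moves only by the tool apply_moves, never from a script. Its argument "motion" is a list of rows, each an object of numbers: "x", "y", "z": the shift along the world's x, y, z in m; "turn": the turn about the world's z in rad. A call has 1 to 20 rows; each row is the pose to reach, as a shift and turn from the pose commanded when the call began; what a row does not reach only later rows make up. A row lasts 1/12 s, in which the tool goes at most 41.7 mm and 7.16 degrees, less where a joint would pass 70% of its speed; a pose out of reach is approached as far as the arm can. A call with a gripper value outside its range is refused whole. "claw" is the finger opening in m, from 0 to 0.0854, set as the call begins (left out, the last holds). The fingers move at their own pace and stop on an object; "squeeze" is the grip in N (left out, the last holds). Time passes only in rows, so rows that repeat a pose let the fingers close. It gives the time, the measured TCP pose, the force and the opening at its end, in the units of the state.
- robot.get_obs(): the state, without advancing time (a new reading comes with each control period).
- robot.read_camera(name): name is "scene" or "side" or "wrist"; returns a dict with "pixels" (384x512x3 uint8, blue, green, red), "depth" (384x512 float32, mm along the optical axis (not along the pixel's ray), 0 where there is no reading), "camera_matrix" (3x3 intrinsics, pixels), "dist" ([k1, k2, p1, p2, k3] as OpenCV has them; the pictures are not rectified), "R" (3x3) and "t" (3): a world point X has camera coordinates R X + t; the wrist camera has in their place "tool_from_camera" (4x4, takes a point from camera to tool coordinates, whose origin is the TCP and whose axes are the flange's). Camera axes: x right, y down, z forward; pixel columns grow to the right and rows downward; lengths in mm; the calibration is good to about 2 mm. A picture is of the moment at which its call begins: read the wrist's pose just before it.
- robot.job_done(): hands the job in, once; it reports no verdict.
The state is a dict: "time": time; "qpos": joint angles; "joint_velocities": joint speeds; "joint_torque": joint torques, N m; "tcp_pos": TCP position; "ee_rot": TCP orientation; "ft_force": force on the tool from outside, world axes, zero at the start; "moment": the same for the moment, N m; "width": finger opening in mm.
Only numpy, scipy, OpenCV 4.12 (cv2) and the standard library are available. Lean on these libraries where they do the work, as an engineer would, in place of code of your own. Each camera call takes 0.05 s, during which the arm holds its last target. There are 200 camera calls.

TASK

Put the new roll of stickers into the trough of the open label printer, swing the lid down over it, then press the lid fully shut against its spring and push the small flush slide lock across until it snaps over and holds the lid closed. Feel your way and be gentle, as a delicate print head sits under the lid; leave the tape roll, the order pad and the marker where they are.

Things in the scene. Friction and masses are not known exactly. Their poses are not given: they have to be found in the camera images.
- label_printer: Grey label printer, fixed. Origin: middle of its footprint on the table; +x to the hinge (back), z up. Casing 157 (x -85 to 72 mm) x 120 mm, its rim 44 mm above the table with the feet screwed in; screw feet raise casing, trough and lid by a further 0 to 10 mm, different each time and not measured (call it h): find heights by touch.
- trough (a point): Point on the table right under the seat of the roll, 20 mm behind the printer's origin. Black trough: 48 mm wide between flat cheeks (along the printer's y), floor at z 14 mm + h, front and back sloping up at 45 deg to the rim at 44 mm + h. The seated roll has its axis along the printer's y, its centre over this point at 48.5 mm + h (4.5 mm above the rim), its upper half standing proud.
- lid (a joint): Lid angle, 0 = shut, grows opening up and back, stop 2.0. Hinge line along printer y, at x 70 mm, z 44 mm + h. Friction hinge, 0.12 N m, stays where left. White shell 118 mm wide: shut, a level deck 60 mm + h high from its front edge (148 mm before the hinge) 54 mm back, then a hump 89 mm + h high. Sprung print head holds it 0.04 rad open; about 9 N down on the deck shuts it. Locked it rests near 0.005.
- lock (a joint): Slide lock in the lid's deck: 0 = unlocked (start), 0.010 = locked, towards printer +y. Ball detent: about 5 N to start it, past the hump at 0.005 it snaps over. Lid not fully shut: its bolt strikes after 2 mm. Plate flush with the deck; ridge on it 16 mm (x) x 4 mm (y), 3.5 mm proud; shut and unlocked its middle is at x -56, y -5 mm from the printer's origin. Deck free 40 mm to either side.
- label_roll: White roll of stickers, 69 mm diameter, 40 mm wide, 90 g, standing on its rim on the table. Origin: centre of one flat face; its z axis is the roll's axis, which lies level.
- roll_centre (a point): Centre of the sticker roll, on its axis, 20 mm from either flat face and 34 mm above the table at the start.
- tape_roll: Bystander: brown roll of packing tape, 92 mm diameter, 48 mm high, lying flat. Origin: centre of its underside.
- order_pad: Bystander: white tear-off pad, 100 x 76 x 11 mm, lying to the left of the printer. Origin: centre of its underside.
- marker: Bystander: felt marker, 120 mm long, 16 mm thick, lying to the left of the pad. Origin: centre of its underside.

How it is judged:
By the outcome, as a careful person would: the job done as asked, in the order asked, and still so for the second after the job is handed in, with the robot touching nothing.
It also fails if it takes over 72 s, if anything falls off the work surface, if the arm or the gripper's body presses on something with over 40 N, if the wrist force passes 120 N, or if a joint passes its speed limit or range.

## Working session

There is one attempt and no reset: what is moved stays moved. The work goes in short steps, Python scripts to look and compute and a tool call to move; the robot and the scene stay as the last step left them, time stands still between calls to the robot, and variables do not carry over. Pictures are saved under pics/ and viewed, about 8 in all and at most 12, crops included, and the job is handed in when it is done.

Besides the shell and the picture viewer there is one more tool, called after "Call:" as name([rows], argument=value, ...), one row to a line, values as JSON. apply_moves: Moves the arm, as the interface text tells. Its arguments: {"type":"object","properties":{"motion":{"type":"array","items":{"type":"object","properties":{"x":{"type":"number"},"y":{"type":"number"},"z":{"type":"number"},"turn":{"type":"number"}}}},"claw":{"type":"number"},"squeeze":{"type":"number"}},"required":["motion"]}

```bash
ls; mkdir -p pics
cat > h.py <<'E'
import numpy as np, cv2
from station import robot
from scipy.spatial.transform import Rotation as Ro
def grab(n):
    o=robot.get_obs(); c=robot.read_camera(n)
    if n=='wrist':
        T=np.eye(4); T[:3,:3]=Ro.from_rotvec(o['ee_rot']).as_matrix(); T[:3,3]=o['tcp_pos']
        M=T@np.array(c['tool_from_camera'])   # world from cam
    else:
        M=np.eye(4); R=np.array(c['R']); M[:3,:3]=R.T; M[:3,3]=-R.T@np.array(c['t']).ravel()
    c['M']=M; return c
def cloud(c):
    h,w=c['depth'].shape
    u,v=np.meshgrid(np.arange(w),np.arange(h))
    p=cv2.undistortPoints(np.stack([u,v],-1).reshape(-1,1,2).astype(float),np.array(c['camera_matrix']),np.array(c['dist'])).reshape(h,w,2)
    d=c['depth'][...,None]
    P=np.concatenate([p*d,d],-1)@c['M'][:3,:3].T+c['M'][:3,3]
    P[c['depth']<=0]=np.nan
    return P
E
python3 - <<'E'
from h import *
ims=[]
for n in ['scene','side','wrist']:
    c=grab(n); P=cloud(c); np.savez(f'{n}.npz',P=P,px=c['pixels'],M=c['M']); ims.append(c['pixels']); print(n,c['M'][:3,3].round(),c['M'][:3,2].round(2))
o=robot.get_obs(); print(o)
a=np.hstack(ims[:2]); cv2.imwrite('pics/a.png',cv2.resize(np.vstack([a,np.hstack([ims[2],ims[2]*0])]),(800,600)))
E
```

```text
pics
scene [ -4. 774. 535.] [ 0.53 -0.73 -0.44]
side [224. 909. 477.] [ 0.32 -0.86 -0.4 ]
wrist [176. 578. 373.] [ 0.29 -0.14 -0.95]
{'time': 0.15, 'qpos': array([ 1.05458266e+00,  1.31017211e-01,  1.48904330e+00, -4.88344148e-06,
        1.52300822e+00, -8.54363708e-02]), 'joint_velocities': array([-0.00021358, -0.00257029, -0.00446798, -0.00030114, -0.00150177,
       -0.00036355]), 'joint_torque': array([-5.56410828e-05, -5.70069158e+01, -5.01153731e+01, -3.53489904e-04,
        9.77450662e-03, -1.87307201e-04]), 'tcp_pos': array([250.33289745, 544.80625744, 230.45999352]), 'ee_rot': array([-6.71350506e-01, -3.06857774e+00,  2.21645376e-03]), 'ft_force': array([ 0.47569042,  0.55308395, -0.77759091]), 'moment': array([ 0.00786037, -0.00916667,  0.01770335]), 'width': 85.5833304241176}
```

View pics/a.png

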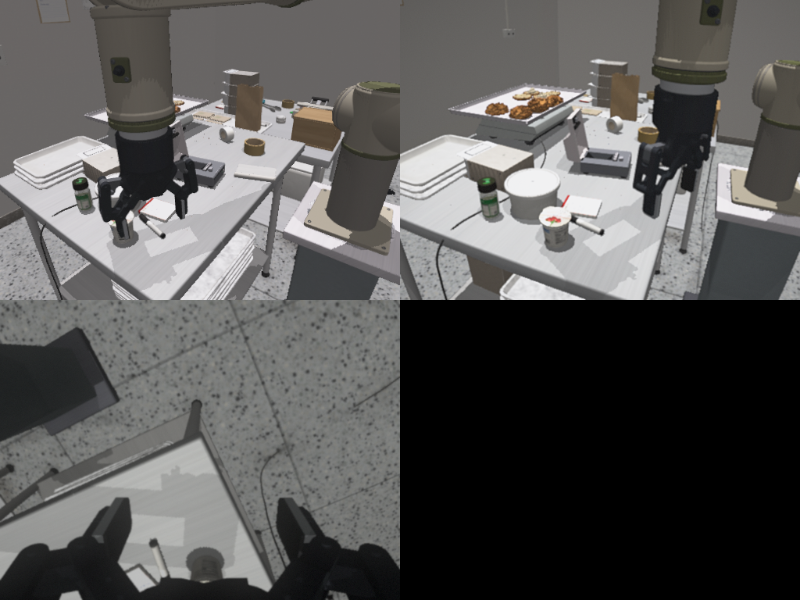

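The side view shows the open grey printer at about (256,200) px, the white sticker roll at (273,160) and the tape at (317,171). The pad and marker are nearer the camera, at (235,263) and (240,290). A white basin, cup and jar stand near the left edge.

Run:
```python
from h import *
d=np.load('side.npz');P=d['P'];px=d['px']
cv2.imwrite('pics/b.png',cv2.resize(px[120:280,120:360],(800,533),interpolation=cv2.INTER_CUBIC))
for v,u in [(160,273),(198,256),(195,275),(210,260),(185,238),(171,317),(263,235),(205,300)]: print(u,v,P[v,u].round(),px[v,u])
# top-down height map, both cams, 1mm = 0.5px
H=np.zeros((400,450),np.float32);C=np.zeros((400,450,3),np.uint8)
for n in ['scene','side']:
    d=np.load(n+'.npz');Q=d['P'].reshape(-1,3);c=d['px'].reshape(-1,3)
    m=np.isfinite(Q).all(1)&(Q[:,2]<230)&(Q[:,2]>-5)
    Q=Q[m];c=c[m]
    i=((900-Q[:,0])/2).astype(int);j=((450-Q[:,1])/2).astype(int)
    k=(i>=0)&(i<400)&(j>=0)&(j<450)
    for a,b,z,cc in zip(i[k],j[k],Q[k,2],c[k]):
        if z>=H[a,b]: H[a,b]=z;C[a,b]=cc
cv2.imwrite('pics/c.png',np.hstack([C,cv2.applyColorMap(np.clip(H*2,0,255).astype(np.uint8),2)])[:,:])
```

```text
273 160 [ 613. -313.   24.] [ 89 100 109]
256 198 [546.  33.  37.] [71 67 66]
275 195 [500.   9.  44.] [167 159 159]
260 210 [506. 111.  45.] [143 136 135]
238 185 [609.  11.  55.] [103 102 108]
317 171 [ 433. -212.   47.] [ 79 117 141]
235 263 [492. 298.  10.] [242 241 241]
300 205 [442. -51.  -2.] [220 219 219]
```

View pics/b.png

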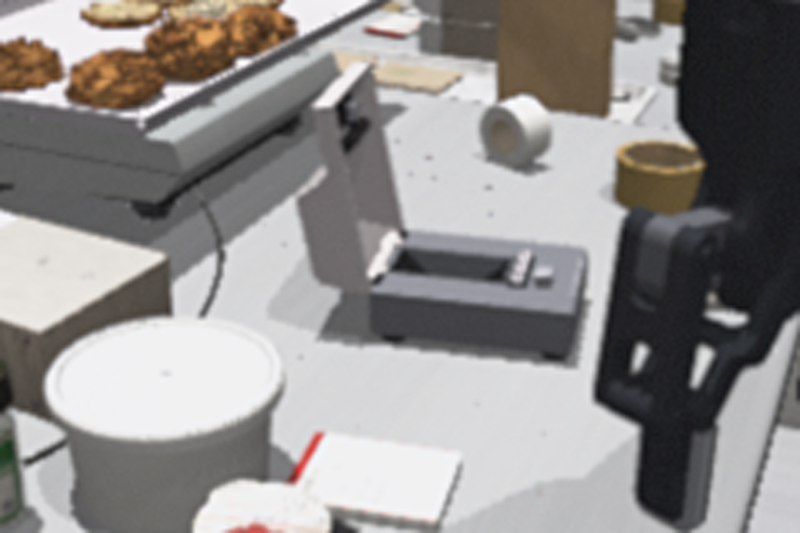

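Run:
```python
from h import *
def get(box,zr,which=('scene','side')):
    out=[]
    for n in which:
        d=np.load(n+'.npz');Q=d['P'].reshape(-1,3);c=d['px'].reshape(-1,3)
        m=np.isfinite(Q).all(1)
        m[m]&=(Q[m][:,0]>box[0])&(Q[m][:,0]<box[1])&(Q[m][:,1]>box[2])&(Q[m][:,1]<box[3])&(Q[m][:,2]>zr[0])&(Q[m][:,2]<zr[1])
        out.append((n,Q[m],c[m]))
    return out
for n,Q,c in get((380,720,-100,160),(10,250)):
    cc=c.astype(int)
    print(n,len(Q))
    for zr in [(15,40),(40,52),(52,80),(80,120),(120,160),(160,200),(200,250)]:
        k=(Q[:,2]>zr[0])&(Q[:,2]<=zr[1])
        if k.sum()>8:
            r=cv2.minAreaRect(Q[k,:2].astype(np.float32)); print(zr,k.sum(),'z',np.median(Q[k,2]).round(1),np.round(r[0]),np.round(r[1]),round(r[2],1), np.percentile(Q[k,0],[1,99]).round(),np.percentile(Q[k,1],[1,99]).round())
            print('   box',cv2.boxPoints(r).round().tolist())
for n,Q,c in get((500,700,-400,-230),(4,90)):
    print(n,len(Q),Q.min(0).round(),Q.max(0).round())
    r=cv2.minAreaRect(Q[:,:2].astype(np.float32));print(r,cv2.boxPoints(r).round().tolist())
    k=Q[:,2]>62; print('top',k.sum(),Q[k].mean(0).round(1) if k.any() else '')
    if k.sum()>5:
        q=Q[k,:2]-Q[k,:2].mean(0); print(np.linalg.svd(q,full_matrices=False)[1:],)
for nm,b in [('tape',(350,520,-290,-130)),('pad',(400,600,220,360))]:
    for n,Q,c in get(b,(5,60)):
        if len(Q)>10:
            r=cv2.minAreaRect(Q[:,:2].astype(np.float32));print(nm,n,r)
```

```text
scene 1982
(15, 40) 446 z 26.9 [474.  56.] [237. 110.] 21.0 [385. 571.] [-30. 122.]
   box [[344.0, 65.0], [384.0, -38.0], [605.0, 47.0], [565.0, 150.0]]
(40, 52) 752 z 47.8 [533.  54.] [200. 122.] 9.5 [428. 631.] [-14. 118.]
   box [[424.0, 98.0], [444.0, -23.0], [642.0, 10.0], [622.0, 131.0]]
(52, 80) 230 z 59.8 [550.  41.] [189.  79.] 5.3 [454. 646.] [ 8. 74.]
   box [[453.0, 72.0], [460.0, -7.0], [648.0, 10.0], [641.0, 89.0]]
(80, 120) 194 z 99.0 [635.  19.] [51. 27.] 44.9 [608. 651.] [ 8. 43.]
   box [[607.0, 10.0], [626.0, -9.0], [663.0, 27.0], [643.0, 46.0]]
(120, 160) 150 z 147.6 [624.  49.] [26. 79.] 6.5 [607. 637.] [ 9. 86.]
   box [[607.0, 87.0], [616.0, 8.0], [642.0, 11.0], [633.0, 89.0]]
(160, 200) 153 z 176.5 [625.  48.] [20. 77.] 8.3 [614. 639.] [11. 79.]
   box [[610.0, 84.0], [621.0, 8.0], [641.0, 11.0], [630.0, 87.0]]
side 3454
(15, 40) 762 z 29.1 [511.  61.] [160. 110.] 11.5 [428. 580.] [  9. 125.]
   box [[421.0, 99.0], [443.0, -9.0], [601.0, 23.0], [578.0, 131.0]]
(40, 52) 1261 z 44.8 [535.  57.] [202. 125.] 10.9 [432. 627.] [-12. 129.]
   box [[424.0, 99.0], [44
[... 1076 characters left out ...]
99963378906, 71.42111206054688), 65.33048248291016) [[561.0, -305.0], [626.0, -335.0], [645.0, -293.0], [581.0, -263.0]]
top 39 [ 599.9 -296.5   65.1]
(array([79.70276578, 49.6126806 ]), array([[ 0.44259393,  0.89672215],
       [ 0.89672215, -0.44259393]]))
tape scene ((419.87603759765625, -207.72662353515625), (89.71728515625, 184.2272491455078), 17.08409881591797)
tape side ((440.7615966796875, -250.824951171875), (78.02979278564453, 82.38854217529297), 89.99092102050781)
pad scene ((507.5340576171875, 310.96588134765625), (124.00288391113281, 106.72322082519531), 6.70149040222168)
pad side ((505.7440490722656, 309.8776550292969), (118.0328598022461, 104.5385971069336), 4.211287975311279)
```

View pics/c.png

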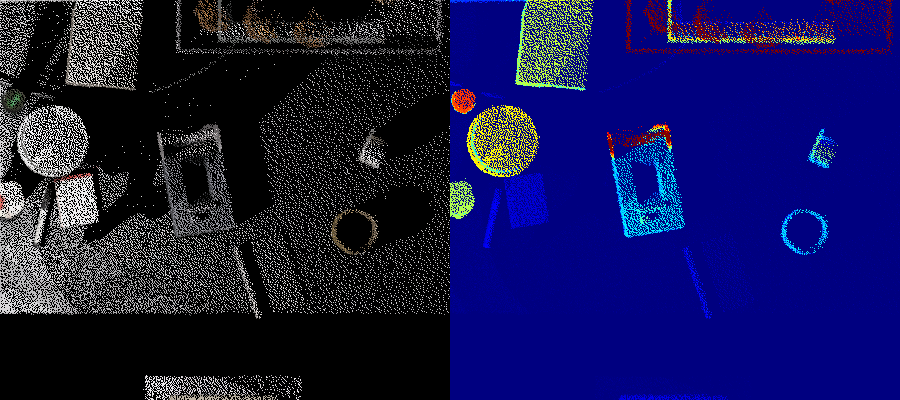

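The upper crop shows the lid leaning slightly back, with the printer front facing the robot, about 10° yaw. The map has the printer at about (518,54), the roll near (600,-298) and the tape near (430,-212). I'm moving over the roll for a near look.

Call:
apply_moves([
  {"x":0.0155,"y":-0.037},
  {"x":0.031,"y":-0.074},
  {"x":0.0465,"y":-0.111},
  {"x":0.062,"y":-0.148},
  {"x":0.0775,"y":-0.185},
  {"x":0.093,"y":-0.222},
  {"x":0.1085,"y":-0.259},
  {"x":0.124,"y":-0.296},
  {"x":0.1395,"y":-0.333},
  {"x":0.155,"y":-0.37},
  {"x":0.1705,"y":-0.407},
  {"x":0.186,"y":-0.444},
  {"x":0.2015,"y":-0.481},
  {"x":0.217,"y":-0.518},
  {"x":0.2325,"y":-0.555},
  {"x":0.248,"y":-0.592},
  {"x":0.2635,"y":-0.629},
  {"x":0.279,"y":-0.666},
  {"x":0.2945,"y":-0.703},
  {"x":0.31,"y":-0.74},
])

```text
invalid input at $.motion[0]: expected keys x, y, z, turn
```

Call:
apply_moves([
  {"x":0.0,"y":-0.04},
  {"x":0.0,"y":-0.08},
  {"x":0.0,"y":-0.08},
  {"x":0.0,"y":-0.08},
  {"x":0.0,"y":-0.08},
])

```text
invalid input at $.motion[0]: expected keys x, y, z, turn
```

Run:
```python
from h import *
o=robot.get_obs();print(o['tcp_pos'],o['ee_rot'],o['time'])
c=grab('wrist');P=cloud(c);np.savez('w1.npz',P=P,px=c['pixels'],M=c['M'])
cv2.imwrite('pics/d.png',c['pixels'])
Q=P.reshape(-1,3);m=np.isfinite(Q).all(1)&(np.abs(Q[:,0]-600)<60)&(np.abs(Q[:,1]+300)<60);Q=Q[m]
print('table',np.median(Q[np.abs(Q[:,2])<8][:,2]))
for z0,z1 in [(20,90),(40,90),(55,90),(62,90)]:
    k=(Q[:,2]>z0)&(Q[:,2]<z1)
    if k.sum()>10: r=cv2.minAreaRect(Q[k,:2].astype(np.float32));print(z0,k.sum(),r,Q[k].mean(0),np.percentile(Q[k,2],98))
```

```text
[250.33289745 544.80625744 230.45999352] [-6.71350506e-01 -3.06857774e+00  2.21645376e-03] 0.15
table nan
  return _methods._mean(a, axis=axis, dtype=dtype,
  ret = ret.dtype.type(ret / rcount)
```

View pics/d.png

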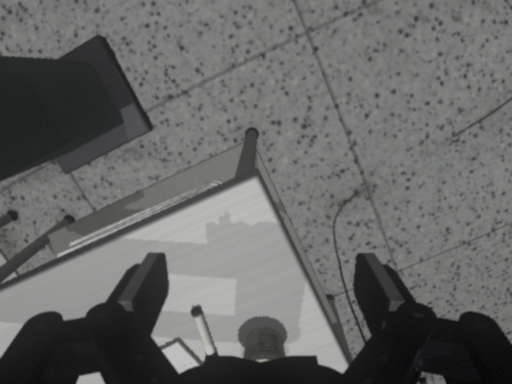

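The move call needs all four keys, so the arm hasn't moved and this picture only shows the start view (table corner at about (258,178)). Repeating the moves.

Call:
apply_moves([
  {"x":0.0155,"y":-0.037,"z":0,"turn":0},
  {"x":0.031,"y":-0.074,"z":0,"turn":0},
  {"x":0.0465,"y":-0.111,"z":0,"turn":0},
  {"x":0.062,"y":-0.148,"z":0,"turn":0},
  {"x":0.0775,"y":-0.185,"z":0,"turn":0},
  {"x":0.093,"y":-0.222,"z":0,"turn":0},
  {"x":0.1085,"y":-0.259,"z":0,"turn":0},
  {"x":0.124,"y":-0.296,"z":0,"turn":0},
  {"x":0.1395,"y":-0.333,"z":0,"turn":0},
  {"x":0.155,"y":-0.37,"z":0,"turn":0},
  {"x":0.1705,"y":-0.407,"z":0,"turn":0},
  {"x":0.186,"y":-0.444,"z":0,"turn":0},
  {"x":0.2015,"y":-0.481,"z":0,"turn":0},
  {"x":0.217,"y":-0.518,"z":0,"turn":0},
  {"x":0.2325,"y":-0.555,"z":0,"turn":0},
  {"x":0.248,"y":-0.592,"z":0,"turn":0},
  {"x":0.2635,"y":-0.629,"z":0,"turn":0},
  {"x":0.279,"y":-0.666,"z":0,"turn":0},
  {"x":0.2945,"y":-0.703,"z":0,"turn":0},
  {"x":0.31,"y":-0.74,"z":0,"turn":0},
])

```text
time: 1.87
tcp_pos: [560.8, -196.9, 231.0]
ee_rot: [-0.672, -3.069, -0.0]
ft_force: [0.5, 0.6, 0.6]
width: 85.2
```

Call:
apply_moves([
  {"x":0,"y":-0.04,"z":0,"turn":0},
  {"x":0,"y":-0.08,"z":0,"turn":0},
  {"x":0,"y":-0.08,"z":0,"turn":0},
  {"x":0,"y":-0.08,"z":0,"turn":0},
])

```text
time: 2.2
tcp_pos: [559.8, -277.0, 230.4]
ee_rot: [-0.677, -3.067, -0.001]
ft_force: [0.2, 0.0, 0.4]
width: 85.4
```

```bash
cat > look.py <<'E'
from h import *
o=robot.get_obs();print(o['tcp_pos'],o['ee_rot'],o['time'],o['ft_force'].round(1))
c=grab('wrist');P=cloud(c);np.savez('w1.npz',P=P,px=c['pixels'],M=c['M'])
cv2.imwrite('pics/e.png',c['pixels'])
Q=P.reshape(-1,3);m=np.isfinite(Q).all(1)&(np.abs(Q[:,0]-600)<60)&(np.abs(Q[:,1]+300)<60);Q=Q[m]
print('table',np.median(Q[np.abs(Q[:,2])<8][:,2]))
for z0,z1 in [(20,90),(40,90),(55,90),(62,90)]:
    k=(Q[:,2]>z0)&(Q[:,2]<z1)
    if k.sum()>10: r=cv2.minAreaRect(Q[k,:2].astype(np.float32));print(z0,k.sum(),r,Q[k].mean(0),np.percentile(Q[k,2],98))
E
python3 look.py
```

```text
[ 559.8042695  -277.02854456  230.37500039] [-6.76716538e-01 -3.06654441e+00 -5.04752567e-04] 2.2 [0.2 0.  0.4]
table 0.05171505087835726
20 2465 ((603.3324584960938, -302.1567077636719), (40.24652099609375, 65.90574645996094), 66.46542358398438) [ 596.00849805 -298.84007568   60.37102016] 69.22214867133377
40 2342 ((603.570556640625, -302.2436218261719), (39.99570083618164, 65.354736328125), 66.13394165039062) [ 597.14878021 -299.39181058   61.72393771] 69.25173031539207
55 1912 ((605.0477905273438, -302.8946838378906), (39.89852523803711, 56.09342956542969), 66.00598907470703) [ 601.04064479 -301.00467673   64.61141425] 69.33794519756627
62 1439 ((605.2772216796875, -303.0360412597656), (39.6788215637207, 43.48104476928711), 65.96636199951172) [ 603.15530373 -302.12805684   66.48567639] 69.42393536940098
```

View pics/e.png

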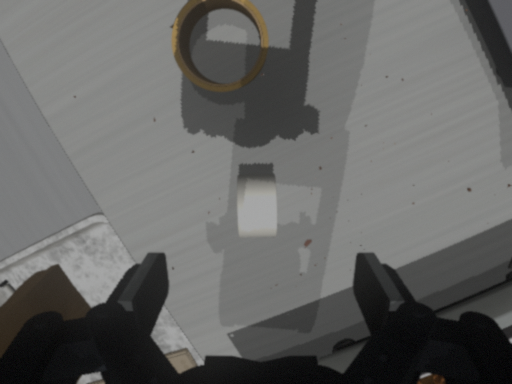

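The roll is at about (257,207) px, lying square to the jaws, centre (605,-303), axis at 66°, top at 69 mm as it should be. The tape is at (221,45), clear of it. I'll grasp its flat faces high, so the fingertips stay above the printer rim later.

Call:
apply_moves([
  {"x":0.0224,"y":-0.014,"z":0,"turn":0.01},
  {"x":0.0448,"y":-0.028,"z":-0.02,"turn":0.015},
  {"x":0.0448,"y":-0.028,"z":-0.06,"turn":0.015},
  {"x":0.0448,"y":-0.028,"z":-0.1,"turn":0.015},
  {"x":0.0448,"y":-0.028,"z":-0.14,"turn":0.015},
  {"x":0.0448,"y":-0.028,"z":-0.175,"turn":0.015},
  {"x":0.0448,"y":-0.028,"z":-0.2,"turn":0.015},
  {"x":0.0448,"y":-0.028,"z":-0.2,"turn":0.015},
  {"x":0.0448,"y":-0.028,"z":-0.2,"turn":0.015},
])

```text
time: 3.0
tcp_pos: [604.3, -300.5, 29.8]
ee_rot: [-0.645, -3.071, -0.002]
ft_force: [0.1, -0.9, -0.1]
width: 85.4
```

Call:
apply_moves([
  {"x":0,"y":0,"z":0,"turn":0},
  {"x":0,"y":0,"z":0,"turn":0},
  {"x":0,"y":0,"z":0,"turn":0},
  {"x":0,"y":0,"z":0,"turn":0},
  {"x":0,"y":0,"z":0,"turn":0},
  {"x":0,"y":0,"z":0,"turn":0},
  {"x":0,"y":0,"z":0,"turn":0},
  {"x":0,"y":0,"z":0,"turn":0},
], claw=0.03, squeeze=30)

```text
time: 3.67
tcp_pos: [606.8, -303.8, 34.1]
ee_rot: [0.648, 3.07, -0.002]
ft_force: [-0.3, 1.0, 6.8]
width: 39.6
```

Call:
apply_moves([
  {"x":0,"y":0,"z":0.03,"turn":0},
  {"x":0,"y":0,"z":0.07,"turn":0},
  {"x":0,"y":0,"z":0.11,"turn":0},
  {"x":0,"y":0,"z":0.15,"turn":0},
  {"x":0,"y":0,"z":0.15,"turn":0},
  {"x":0,"y":0,"z":0.15,"turn":0},
])

```text
time: 4.17
tcp_pos: [607.7, -304.3, 187.1]
ee_rot: [0.647, 3.065, -0.005]
ft_force: [0.4, -0.5, -1.8]
width: 39.3
```

Call:
apply_moves([
  {"x":-0.025,"y":0.025,"z":0.01,"turn":0.06},
  {"x":-0.05,"y":0.055,"z":0.02,"turn":0.12},
  {"x":-0.075,"y":0.085,"z":0.03,"turn":0.18},
  {"x":-0.1,"y":0.118,"z":0.04,"turn":0.24},
  {"x":-0.11,"y":0.155,"z":0.05,"turn":0.3},
  {"x":-0.11,"y":0.19,"z":0.05,"turn":0.36},
  {"x":-0.11,"y":0.225,"z":0.05,"turn":0.42},
  {"x":-0.11,"y":0.26,"z":0.05,"turn":0.48},
  {"x":-0.11,"y":0.295,"z":0.05,"turn":0.54},
  {"x":-0.11,"y":0.33,"z":0.05,"turn":0.6},
  {"x":-0.11,"y":0.353,"z":0.05,"turn":0.6},
  {"x":-0.11,"y":0.353,"z":0.05,"turn":0.6},
  {"x":-0.11,"y":0.353,"z":0.05,"turn":0.6},
])

```text
time: 5.25
tcp_pos: [494.5, 51.3, 230.0]
ee_rot: [0.293, -3.126, -0.0]
ft_force: [0.4, -0.7, -0.6]
width: 39.3
```

Run:
```python
from h import *
o=robot.get_obs();print(o['tcp_pos'],o['ee_rot'],o['time'],o['ft_force'].round(1),o['width'])
c=grab('wrist');P=cloud(c);np.savez('w2.npz',P=P,px=c['pixels'],M=c['M'])
cv2.imwrite('pics/f.png',c['pixels'])
Q=P.reshape(-1,3);f=np.isfinite(Q).all(1)
def sel(z0,z1): return Q[f&(abs(Q[:,0]-525)<125)&(abs(Q[:,1]-55)<90)&(Q[:,2]>z0)&(Q[:,2]<z1)]
t=Q[f&(abs(Q[:,2])<8)];print('table',np.median(t[:,2]))
q=sel(42,57);print('rim',len(q),np.median(q[:,2]),np.percentile(q[:,2],[10,90]));r=cv2.minAreaRect(q[:,:2].astype(np.float32));print(r,cv2.boxPoints(r).round(1).tolist())
```

```text
[494.50061928  51.29121004 229.98684568] [ 2.92716932e-01 -3.12584461e+00 -5.60917424e-05] 5.25 [ 0.4 -0.7 -0.6] 39.33753626820893
table -0.058241421301886476
rim 9229 46.439919052072696 [45.26030425 47.72093851]
((511.4568786621094, 48.14009475708008), (150.5018768310547, 120.84342956542969), 10.316001892089844) [[426.6000061035156, 94.0999984741211], [448.20001220703125, -24.799999237060547], [596.2999877929688, 2.200000047683716], [574.7000122070312, 121.0999984741211]]
```

View pics/f.png

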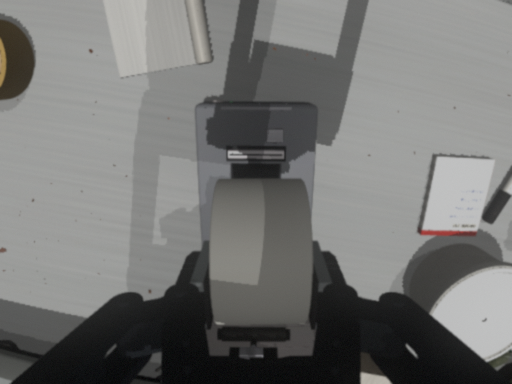

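Close up, the printer is square below, with its rim at about 46.4 mm (h ≈ 2.4). Front edge is at row 105, and the roll is centred in the jaws at (260,250). The pad is at (457,195) and the marker at its right. Yaw is 0.180, origin ≈ (521,50), trough ≈ (541,53), and the jaws are already parallel to printer y.

Call:
apply_moves([
  {"x":0.025,"y":0.001,"z":0,"turn":-0.005},
  {"x":0.046,"y":0.002,"z":-0.02,"turn":-0.007},
  {"x":0.046,"y":0.002,"z":-0.055,"turn":-0.007},
  {"x":0.046,"y":0.002,"z":-0.09,"turn":-0.007},
  {"x":0.046,"y":0.002,"z":-0.12,"turn":-0.007},
  {"x":0.046,"y":0.002,"z":-0.14,"turn":-0.007},
  {"x":0.046,"y":0.002,"z":-0.155,"turn":-0.007},
  {"x":0.046,"y":0.002,"z":-0.165,"turn":-0.007},
  {"x":0.046,"y":0.002,"z":-0.165,"turn":-0.007},
  {"x":0.046,"y":0.002,"z":-0.165,"turn":-0.007},
])

```text
time: 6.13
tcp_pos: [540.9, 51.4, 66.0]
ee_rot: [0.276, -3.128, 0.0]
ft_force: [1.0, -0.4, -1.7]
width: 39.9
```

Call:
apply_moves([
  {"x":0,"y":0,"z":-0.003,"turn":0},
  {"x":0,"y":0,"z":-0.006,"turn":0},
  {"x":0,"y":0,"z":-0.006,"turn":0},
  {"x":0,"y":0,"z":-0.006,"turn":0},
])

```text
time: 6.47
tcp_pos: [541.8, 52.1, 60.9]
ee_rot: [-0.278, 3.128, -0.001]
ft_force: [0.1, -0.4, -1.3]
width: 39.4
```

Call:
apply_moves([
  {"x":0,"y":0.001,"z":-0.002,"turn":0},
  {"x":0,"y":0.001,"z":-0.004,"turn":0},
  {"x":0,"y":0.001,"z":-0.006,"turn":0},
  {"x":0,"y":0.001,"z":-0.006,"turn":0},
  {"x":0,"y":0.001,"z":-0.006,"turn":0},
])

```text
time: 6.88
tcp_pos: [541.1, 53.2, 54.0]
ee_rot: [0.278, -3.129, -0.0]
ft_force: [-0.1, -0.2, -0.4]
width: 39.9
```

Call:
apply_moves([
  {"x":0,"y":0,"z":-0.0015,"turn":0},
  {"x":0,"y":0,"z":-0.003,"turn":0},
  {"x":0,"y":0,"z":-0.003,"turn":0},
  {"x":0,"y":0,"z":-0.003,"turn":0},
])

```text
time: 7.22
tcp_pos: [541.7, 53.2, 51.5]
ee_rot: [-0.278, 3.129, -0.0]
ft_force: [0.9, 0.4, -1.2]
width: 39.9
```

Call:
apply_moves([
  {"x":0,"y":0,"z":-0.001,"turn":0},
  {"x":0,"y":0,"z":-0.002,"turn":0},
  {"x":0,"y":0,"z":-0.002,"turn":0},
  {"x":0,"y":0,"z":-0.002,"turn":0},
])

```text
time: 7.55
tcp_pos: [542.5, 53.3, 50.5]
ee_rot: [-0.278, 3.127, -0.0]
ft_force: [1.6, 0.6, 6.2]
width: 40.0
```

Contact with 6 N at 50.5 mm, as predicted for a seated roll (≈50.9). Releasing.

Call:
apply_moves([
  {"x":0,"y":0,"z":0.0,"turn":0},
  {"x":0,"y":0,"z":0.0,"turn":0},
  {"x":0,"y":0,"z":0.0,"turn":0},
  {"x":0,"y":0,"z":0.0,"turn":0},
  {"x":0,"y":0,"z":0.0,"turn":0},
], claw=0.06)

```text
time: 7.97
tcp_pos: [541.0, 53.2, 48.9]
ee_rot: [0.278, -3.129, -0.0]
ft_force: [0.1, 0.1, 0.3]
width: 59.4
```

Call:
apply_moves([
  {"x":0,"y":0,"z":0.02,"turn":0},
  {"x":0,"y":0,"z":0.055,"turn":0},
  {"x":0,"y":0,"z":0.09,"turn":0},
  {"x":-0.03,"y":0,"z":0.13,"turn":0},
  {"x":-0.06,"y":0,"z":0.17,"turn":0},
  {"x":-0.08,"y":0,"z":0.2,"turn":0},
  {"x":-0.08,"y":0,"z":0.2,"turn":0},
  {"x":-0.08,"y":0,"z":0.2,"turn":0},
])

```text
time: 8.63
tcp_pos: [462.2, 53.3, 253.7]
ee_rot: [-0.278, 3.122, -0.001]
ft_force: [0.1, -0.2, -0.8]
width: 59.8
```

Run:
```python
from h import *
o=robot.get_obs();print(o['tcp_pos'],o['ee_rot'],o['time'],o['ft_force'].round(1),o['width'])
c=grab('wrist');P=cloud(c);np.savez('w3.npz',P=P,px=c['pixels'],M=c['M'])
s=grab('side');S=cloud(s)
cv2.imwrite('pics/g.png',np.hstack([cv2.resize(c['pixels'],(400,300)),cv2.resize(s['pixels'][140:260,180:340],(400,300))]))
y=0.18;R=np.array([[np.cos(y),np.sin(y)],[-np.sin(y),np.cos(y)]]);O=np.array([521,49.9])
def pf(P):
    Q=P.reshape(-1,3);Q=Q[np.isfinite(Q).all(1)].copy();Q[:,:2]=(Q[:,:2]-O)@R.T;return Q
for Q in (pf(P),pf(S)):
    q=Q[(abs(Q[:,0]-20)<38)&(abs(Q[:,1])<40)&(Q[:,2]>60)&(Q[:,2]<95)]
    if len(q)>20: print('roll',len(q),q[:,2].max(),np.percentile(q[:,2],98),np.percentile(q[:,0],[1,50,99]),np.percentile(q[:,1],[1,50,99]), q[q[:,2]>np.percentile(q[:,2],90)].mean(0))
    l=Q[(Q[:,0]>50)&(Q[:,0]<160)&(abs(Q[:,1])<65)&(Q[:,2]>60)&(Q[:,2]<260)]
    for z in range(60,260,15):
        k=(l[:,2]>=z)&(l[:,2]<z+15)
        if k.sum()>5: print(z,k.sum(),np.percentile(l[k,0],[2,50,98]).round(),np.percentile(l[k,1],[1,99]).round())
```

```text
[462.24041048  53.29702159 253.6508224 ] [-2.77678344e-01  3.12190930e+00 -9.64543459e-04] 8.6333 [ 0.1 -0.2 -0.8] 59.82130513399396
roll 2037 87.46539536054479 86.00423711275852 [-12.95091079   8.10062863  46.7703483 ] [-20.6446994   -1.06484154  18.07886433] [19.961576   -6.41296933 85.61094352]
60 1099 [ 75. 117. 119.] [-57.  57.]
75 1210 [ 79. 120. 123.] [-57.  58.]
90 1290 [ 81. 123. 126.] [-57.  58.]
105 311 [ 83. 106. 126.] [-59.  58.]
120 370 [ 86. 101. 106.] [-59.  58.]
135 1049 [ 90. 101. 104.] [-58.  58.]
150 1953 [ 93. 104. 107.] [-56.  57.]
165 266 [ 95.  98. 108.] [-49.  58.]
roll 286 84.49169840190149 83.92692362121548 [-12.70297196  14.519293    47.54906305] [-17.6508342   18.53938495  25.24130989] [18.1000753  -2.18555324 83.43704819]
60 168 [ 75.  96. 118.] [-56.  64.]
75 161 [ 79.  99. 121.] [-57.  65.]
90 165 [ 81. 102. 124.] [-56.  64.]
105 158 [ 84. 104. 128.] [-56.  65.]
120 104 [ 87. 100. 120.] [-56.  64.]
135 82 [ 90.  96. 105.] [-58.  64.]
150 139 [ 93. 101. 108.] [-56.  64.]
165 121 [ 96. 106. 111.] [-55.  64.]
180 103 [ 99. 106. 114.] [-57.  63.]
```

View pics/g.png

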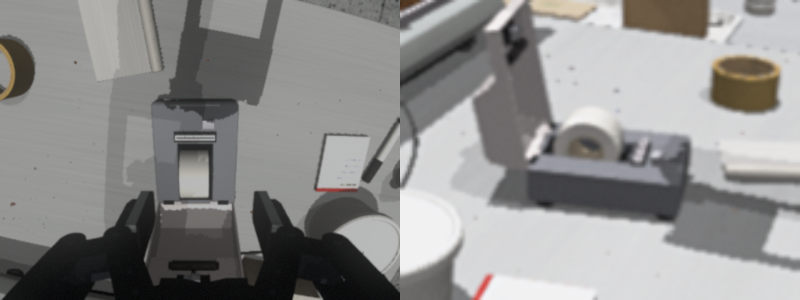

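Wrist view: the roll is sitting in the trough at (195,172). The side view shows it seated, top at 85.6 mm and centred at x=20, y≈-1 in the printer frame, matching the nominal seat with h≈2.4. The lid leans at about 1.77 rad. Next I'm closing the fingers and going behind the lid, off-centre at y≈-32 to avoid the ridge.

Call:
apply_moves([
  {"x":0.0,"y":0,"z":0.035,"turn":0},
  {"x":0.02,"y":0,"z":0.065,"turn":0},
  {"x":0.055,"y":-0.002,"z":0.07,"turn":0},
  {"x":0.09,"y":-0.003,"z":0.07,"turn":0},
  {"x":0.125,"y":-0.005,"z":0.07,"turn":0},
  {"x":0.16,"y":-0.007,"z":0.07,"turn":0},
  {"x":0.19,"y":-0.009,"z":0.07,"turn":0},
  {"x":0.212,"y":-0.009,"z":0.06,"turn":0},
  {"x":0.212,"y":-0.009,"z":0.03,"turn":0},
  {"x":0.212,"y":-0.009,"z":-0.005,"turn":0},
  {"x":0.212,"y":-0.009,"z":-0.04,"turn":0},
  {"x":0.212,"y":-0.009,"z":-0.07,"turn":0},
  {"x":0.212,"y":-0.009,"z":-0.08,"turn":0},
  {"x":0.212,"y":-0.009,"z":-0.08,"turn":0},
  {"x":0.212,"y":-0.009,"z":-0.08,"turn":0},
], claw=0.0)

```text
time: 9.98
tcp_pos: [673.0, 44.2, 168.1]
ee_rot: [0.278, -3.127, -0.0]
ft_force: [0.4, 0.7, 1.3]
width: -0.2
```

Call:
apply_moves([
  {"x":-0.013,"y":-0.0023,"z":0,"turn":0},
  {"x":-0.026,"y":-0.0047,"z":0.001,"turn":0},
  {"x":-0.0365,"y":-0.0066,"z":0.004,"turn":0},
  {"x":-0.047,"y":-0.0086,"z":0.0065,"turn":0},
  {"x":-0.06,"y":-0.011,"z":0.008,"turn":0},
  {"x":-0.0727,"y":-0.0132,"z":0.008,"turn":0},
  {"x":-0.0855,"y":-0.0156,"z":0.0065,"turn":0},
  {"x":-0.0982,"y":-0.0179,"z":0.004,"turn":0},
  {"x":-0.1103,"y":-0.02,"z":0.0,"turn":0},
  {"x":-0.1223,"y":-0.0222,"z":-0.005,"turn":0},
  {"x":-0.1334,"y":-0.0243,"z":-0.0115,"turn":0},
  {"x":-0.1444,"y":-0.0263,"z":-0.0185,"turn":0},
  {"x":-0.1444,"y":-0.0263,"z":-0.0185,"turn":0},
])

```text
time: 11.07
tcp_pos: [528.9, 17.6, 152.6]
ee_rot: [-0.277, 3.127, -0.001]
ft_force: [0.0, 0.6, 0.3]
width: 0.0
```

```bash
cat > lid.py <<'E'
from h import *
import sys
o=robot.get_obs();print(o['tcp_pos'],o['time'],o['ft_force'].round(1))
s=grab('side');S=cloud(s);w=grab('scene')
cv2.imwrite(sys.argv[1],np.hstack([cv2.resize(w['pixels'][140:260,180:340],(400,300)),cv2.resize(s['pixels'][140:260,180:340],(400,300))]))
y=0.18;R=np.array([[np.cos(y),np.sin(y)],[-np.sin(y),np.cos(y)]]);O=np.array([521,49.9])
def pf(P):
    Q=P.reshape(-1,3);Q=Q[np.isfinite(Q).all(1)].copy();Q[:,:2]=(Q[:,:2]-O)@R.T;return Q
Q=pf(S)
q=Q[(Q[:,1]>25)&(Q[:,1]<62)&(Q[:,2]>52)&(Q[:,2]<230)&(abs(Q[:,0])<150)]
for x in range(-90,140,15):
    k=(q[:,0]>=x)&(q[:,0]<x+15)
    if k.sum()>3: print(x,k.sum(),np.percentile(q[k,2],[2,50,98]).round())
E
python3 lid.py pics/h.png
```

```text
[528.89134303  17.59383058 152.58680304] 11.0667 [0.  0.6 0.3]
-60 10 [53. 54. 57.]
-45 17 [149. 152. 155.]
-30 53 [135. 154. 160.]
-15 45 [115. 138. 151.]
0 50 [102. 122. 138.]
15 79 [ 92. 123. 128.]
30 104 [ 78. 119. 132.]
45 93 [ 62.  99. 131.]
60 79 [ 56.  91. 116.]
75 54 [ 56.  82. 101.]
```

The lid follows, at about 0.8 rad by depth. Continuing down the arc.

Call:
apply_moves([
  {"x":-0.0095,"y":-0.0017,"z":-0.0085,"turn":0},
  {"x":-0.0189,"y":-0.0034,"z":-0.018,"turn":0},
  {"x":-0.0265,"y":-0.0048,"z":-0.0285,"turn":0},
  {"x":-0.0339,"y":-0.0062,"z":-0.039,"turn":0},
  {"x":-0.038,"y":-0.007,"z":-0.048,"turn":0},
  {"x":-0.0422,"y":-0.0077,"z":-0.057,"turn":0},
  {"x":-0.045,"y":-0.0082,"z":-0.064,"turn":0},
  {"x":-0.0462,"y":-0.0084,"z":-0.069,"turn":0},
  {"x":-0.0477,"y":-0.0087,"z":-0.074,"turn":0},
  {"x":-0.0477,"y":-0.0087,"z":-0.074,"turn":0},
  {"x":-0.0477,"y":-0.0087,"z":-0.074,"turn":0},
])

```text
time: 12.08
tcp_pos: [481.3, 9.2, 76.7]
ee_rot: [0.278, -3.129, -0.0]
ft_force: [0.2, -0.1, 0.6]
width: 0.1
```

Call:
apply_moves([
  {"x":-0.003,"y":-0.0006,"z":-0.002,"turn":0},
  {"x":-0.006,"y":-0.0011,"z":-0.004,"turn":0},
  {"x":-0.0085,"y":-0.0015,"z":-0.005,"turn":0},
  {"x":-0.0085,"y":-0.0015,"z":-0.005,"turn":0},
  {"x":-0.0085,"y":-0.0015,"z":-0.005,"turn":0},
])

```text
time: 12.5
tcp_pos: [472.6, 7.7, 71.8]
ee_rot: [-0.278, 3.129, -0.0]
ft_force: [-0.2, 0.4, 0.1]
width: -0.4
```

```bash
python3 lid.py pics/i.png
```

```text
[472.5743814    7.65489293  71.80699668] 12.5 [-0.2  0.4  0.1]
-90 16 [55. 64. 68.]
-75 65 [ 55.  67. 163.]
-60 86 [ 53.  66. 164.]
-45 66 [ 54.  65. 161.]
-30 60 [53. 67. 79.]
-15 84 [55. 86. 94.]
0 81 [54. 87. 94.]
15 79 [53. 88. 93.]
30 82 [53. 84. 92.]
45 84 [53. 84. 92.]
60 31 [53. 66. 89.]
```

View pics/i.png

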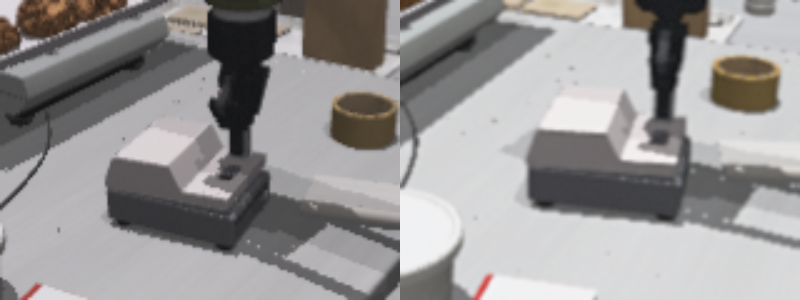

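The lid is down over the roll, resting slightly open. The ridge is the dark bar at (230,172) left / (655,137) right, and the fingers stand on its printer -y side. Now I press gently in small steps.

Call:
apply_moves([
  {"x":0,"y":0,"z":-0.001,"turn":0},
  {"x":0,"y":0,"z":-0.002,"turn":0},
  {"x":0,"y":0,"z":-0.003,"turn":0},
  {"x":0,"y":0,"z":-0.004,"turn":0},
  {"x":0,"y":0,"z":-0.004,"turn":0},
  {"x":0,"y":0,"z":-0.004,"turn":0},
])

```text
time: 13.1
tcp_pos: [472.8, 7.7, 67.9]
ee_rot: [-0.278, 3.129, -0.0]
ft_force: [-1.3, 0.0, 2.5]
width: -0.0
```

Call:
apply_moves([
  {"x":0,"y":0,"z":-0.001,"turn":0},
  {"x":0,"y":0,"z":-0.002,"turn":0},
  {"x":0,"y":0,"z":-0.002,"turn":0},
  {"x":0,"y":0,"z":-0.002,"turn":0},
])

```text
time: 13.43
tcp_pos: [472.6, 7.6, 66.0]
ee_rot: [0.278, -3.129, 0.0]
ft_force: [-3.1, -0.2, 6.6]
width: -0.0
```

Call:
apply_moves([
  {"x":0,"y":0,"z":-0.001,"turn":0},
  {"x":0,"y":0,"z":-0.002,"turn":0},
  {"x":0,"y":0,"z":-0.002,"turn":0},
  {"x":0,"y":0,"z":-0.002,"turn":0},
])

```text
time: 13.77
tcp_pos: [472.4, 7.6, 64.0]
ee_rot: [0.278, -3.128, 0.0]
ft_force: [-4.6, -1.7, 6.0]
width: 0.1
```

Call:
apply_moves([
  {"x":0,"y":0,"z":-0.0005,"turn":0},
  {"x":0,"y":0,"z":-0.001,"turn":0},
  {"x":0,"y":0,"z":-0.001,"turn":0},
  {"x":0,"y":0,"z":-0.001,"turn":0},
])

```text
time: 14.1
tcp_pos: [472.3, 7.6, 63.0]
ee_rot: [0.278, -3.128, 0.0]
ft_force: [-4.9, -0.5, 7.7]
width: 0.0
```

Call:
apply_moves([
  {"x":0,"y":0,"z":-0.0005,"turn":0},
  {"x":0,"y":0,"z":-0.001,"turn":0},
  {"x":0,"y":0,"z":-0.001,"turn":0},
  {"x":0,"y":0,"z":-0.001,"turn":0},
])

```text
time: 14.43
tcp_pos: [472.3, 7.5, 62.5]
ee_rot: [0.278, -3.128, 0.0]
ft_force: [-7.9, -0.7, 12.4]
width: -0.2
```

Force rises to 12 N at z 62.5, so the lid is shut (62.4 predicted). Sliding along printer +y while holding it down.

Call:
apply_moves([
  {"x":0,"y":0,"z":-0.0005,"turn":0},
  {"x":-0.0004,"y":0.002,"z":-0.0005,"turn":0},
  {"x":-0.0007,"y":0.004,"z":-0.0005,"turn":0},
  {"x":-0.0011,"y":0.006,"z":-0.0005,"turn":0},
  {"x":-0.0014,"y":0.008,"z":-0.0005,"turn":0},
  {"x":-0.0014,"y":0.008,"z":-0.0005,"turn":0},
])

```text
time: 14.93
tcp_pos: [472.8, 15.1, 62.6]
ee_rot: [-0.278, 3.126, -0.002]
ft_force: [0.7, -2.2, 7.8]
width: -0.1
```

Call:
apply_moves([
  {"x":-0.0002,"y":0.001,"z":0,"turn":0},
  {"x":-0.0004,"y":0.002,"z":0,"turn":0},
  {"x":-0.0005,"y":0.003,"z":0,"turn":0},
  {"x":-0.0007,"y":0.004,"z":0,"turn":0},
  {"x":-0.0007,"y":0.004,"z":0,"turn":0},
])

```text
time: 15.35
tcp_pos: [472.2, 19.0, 62.6]
ee_rot: [-0.278, 3.126, -0.003]
ft_force: [1.1, -3.7, 6.4]
width: 0.0
```

Call:
apply_moves([
  {"x":0,"y":0,"z":-0.0005,"turn":0},
  {"x":0,"y":0,"z":-0.001,"turn":0},
  {"x":0,"y":0,"z":-0.001,"turn":0},
  {"x":0,"y":0,"z":-0.001,"turn":0},
])

```text
time: 15.68
tcp_pos: [472.2, 18.9, 62.4]
ee_rot: [-0.278, 3.126, -0.003]
ft_force: [-4.5, -2.8, 15.8]
width: -0.2
```

Call:
apply_moves([
  {"x":-0.0002,"y":0.001,"z":0,"turn":0},
  {"x":-0.0004,"y":0.002,"z":0,"turn":0},
  {"x":-0.0004,"y":0.002,"z":0,"turn":0},
  {"x":-0.0004,"y":0.002,"z":0,"turn":0},
])

```text
time: 16.02
tcp_pos: [472.4, 20.2, 62.5]
ee_rot: [-0.277, 3.125, -0.005]
ft_force: [-1.4, -6.5, 12.2]
width: -0.0
```

Call:
apply_moves([
  {"x":-0.0002,"y":0.001,"z":0,"turn":0},
  {"x":-0.0004,"y":0.002,"z":0,"turn":0},
  {"x":-0.0004,"y":0.002,"z":0,"turn":0},
])

```text
time: 16.27
tcp_pos: [472.3, 22.4, 62.5]
ee_rot: [-0.277, 3.124, -0.005]
ft_force: [1.1, -6.1, 11.4]
width: -0.4
```

Call:
apply_moves([
  {"x":-0.0002,"y":0.001,"z":0,"turn":0},
  {"x":-0.0004,"y":0.002,"z":0,"turn":0},
  {"x":-0.0004,"y":0.002,"z":0,"turn":0},
])

```text
time: 16.52
tcp_pos: [472.1, 24.4, 62.5]
ee_rot: [-0.277, 3.124, -0.004]
ft_force: [1.5, -6.7, 10.6]
width: 0.1
```

Call:
apply_moves([
  {"x":-0.0002,"y":0.001,"z":0,"turn":0},
  {"x":-0.0004,"y":0.002,"z":0,"turn":0},
  {"x":-0.0004,"y":0.002,"z":0,"turn":0},
])

```text
time: 16.77
tcp_pos: [471.7, 26.4, 62.5]
ee_rot: [-0.277, 3.124, -0.004]
ft_force: [2.0, -6.7, 10.3]
width: -0.0
```

Call:
apply_moves([
  {"x":0,"y":0,"z":-0.0005,"turn":0},
  {"x":-0.0002,"y":0.001,"z":-0.0005,"turn":0},
  {"x":-0.0004,"y":0.002,"z":-0.0005,"turn":0},
  {"x":-0.0004,"y":0.002,"z":-0.0005,"turn":0},
])

```text
time: 17.1
tcp_pos: [471.7, 28.1, 62.5]
ee_rot: [-0.277, 3.123, -0.006]
ft_force: [0.7, -8.5, 13.8]
width: -0.1
```

Call:
apply_moves([
  {"x":-0.0002,"y":0.001,"z":0,"turn":0},
  {"x":-0.0004,"y":0.002,"z":0,"turn":0},
  {"x":-0.0004,"y":0.002,"z":0,"turn":0},
])

```text
time: 17.35
tcp_pos: [471.2, 31.2, 62.5]
ee_rot: [-0.277, 3.123, -0.002]
ft_force: [-0.2, -0.0, 14.1]
width: 0.2
```

Run:
```python
from h import *
o=robot.get_obs();print(o['tcp_pos'],o['time'],o['ft_force'].round(1))
c=grab('wrist');s=grab('side');w=grab('scene')
def up(i,sz): return cv2.resize(i,sz,interpolation=cv2.INTER_CUBIC)
cv2.imwrite('pics/j.png',np.vstack([np.hstack([up(w['pixels'][185:239,235:307],(400,300)),up(s['pixels'][170:224,240:312],(400,300))]),np.hstack([up(c['pixels'],(400,300)),up(c['pixels'][190:340,160:360],(400,300))])]))
```

```text
[471.15868377  31.23142195  62.45034353] 17.35 [-0.2 -0.  14.1]
```

View pics/j.png

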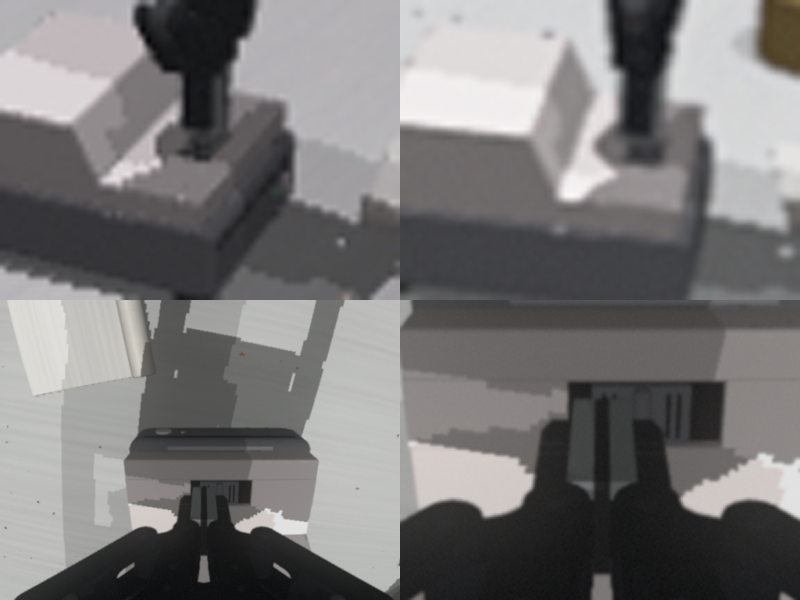

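The lateral force fell from 8.5 N to 0, and in the wrist crop (lower right) the ridge at about (643,400) sits right beside the finger, near y≈0. The plate still has a gap to the right end of the recess (690–723), so the lock may be only at its hump. Pushing on, still holding the lid down.

Call:
apply_moves([
  {"x":-0.0002,"y":0.001,"z":0,"turn":0},
  {"x":-0.0004,"y":0.002,"z":0,"turn":0},
  {"x":-0.0004,"y":0.002,"z":0,"turn":0},
])

```text
time: 17.75
tcp_pos: [470.7, 33.8, 62.5]
ee_rot: [-0.277, 3.123, -0.001]
ft_force: [0.8, 1.0, 13.5]
width: 0.1
```

Call:
apply_moves([
  {"x":-0.0002,"y":0.001,"z":0,"turn":0},
  {"x":-0.0004,"y":0.002,"z":0,"turn":0},
  {"x":-0.0004,"y":0.002,"z":0,"turn":0},
])

```text
time: 18.0
tcp_pos: [470.3, 36.1, 62.5]
ee_rot: [-0.277, 3.123, 0.0]
ft_force: [0.3, 3.5, 15.0]
width: -0.4
```

Call:
apply_moves([
  {"x":-0.0002,"y":0.001,"z":0,"turn":0},
  {"x":-0.0004,"y":0.002,"z":0,"turn":0},
  {"x":-0.0004,"y":0.002,"z":0,"turn":0},
])

```text
time: 18.25
tcp_pos: [470.1, 37.4, 62.5]
ee_rot: [-0.278, 3.123, -0.002]
ft_force: [0.5, -1.1, 13.9]
width: 0.4
```

Call:
apply_moves([
  {"x":-0.0002,"y":0.001,"z":0,"turn":0},
  {"x":-0.0002,"y":0.001,"z":0,"turn":0},
  {"x":-0.0002,"y":0.001,"z":0,"turn":0},
])

```text
time: 18.5
tcp_pos: [470.0, 37.7, 62.5]
ee_rot: [-0.277, 3.123, -0.004]
ft_force: [1.6, -5.4, 12.5]
width: -0.1
```

Call:
apply_moves([
  {"x":-0.0002,"y":0.001,"z":0,"turn":0},
  {"x":-0.0002,"y":0.001,"z":0,"turn":0},
  {"x":-0.0002,"y":0.001,"z":0,"turn":0},
])

```text
time: 18.75
tcp_pos: [469.9, 38.3, 62.5]
ee_rot: [-0.277, 3.123, -0.005]
ft_force: [1.7, -6.9, 13.4]
width: -0.1
```

Lateral force is building again at y≈38, probably the end stop. I'll back off a hair, lift, and check.

Call:
apply_moves([
  {"x":0.0002,"y":-0.001,"z":0.0,"turn":0},
  {"x":0.0003,"y":-0.002,"z":0.002,"turn":0},
  {"x":0.0003,"y":-0.002,"z":0.008,"turn":0},
  {"x":0.0003,"y":-0.002,"z":0.03,"turn":0},
  {"x":-0.01,"y":-0.002,"z":0.06,"turn":0},
  {"x":-0.03,"y":0.0,"z":0.09,"turn":0},
  {"x":-0.045,"y":0.0,"z":0.11,"turn":0},
  {"x":-0.045,"y":0.0,"z":0.11,"turn":0},
  {"x":-0.045,"y":0.0,"z":0.11,"turn":0},
  {"x":-0.045,"y":0.0,"z":0.11,"turn":0},
])

```text
time: 19.58
tcp_pos: [421.4, 39.7, 169.2]
ee_rot: [0.278, -3.129, -0.0]
ft_force: [-0.1, -0.9, -0.6]
width: 0.0
```

Run:
```python
from h import *
o=robot.get_obs();print(o['tcp_pos'],o['time'],o['ft_force'].round(1))
c=grab('wrist');P=cloud(c);np.savez('w4.npz',P=P,px=c['pixels'])
y=0.18;R=np.array([[np.cos(y),np.sin(y)],[-np.sin(y),np.cos(y)]]);O=np.array([521,49.9])
Q=P.copy();Q[...,:2]=(Q[...,:2]-O)@R.T
f=np.isfinite(Q).all(-1)
deck=f&(Q[...,0]>-76)&(Q[...,0]<-28)&(abs(Q[...,1])<55)&(Q[...,2]>50)&(Q[...,2]<80)
D=Q[deck];m=(abs(D[:,1])>30)
A=np.c_[D[m,0],np.ones(m.sum())];k,res,*_=np.linalg.lstsq(A,D[m,2],rcond=None);print('deck slope',-k[0],'z at -56',k[0]*-56+k[1],m.sum())
r=deck&(Q[...,2]>k[0]*Q[...,0]+k[1]+2)&(abs(Q[...,1])<25)
print('ridge',r.sum(),Q[r].mean(0) if r.any() else '',np.percentile(Q[r],[5,95],axis=0) if r.any() else '')
l=f&(Q[...,2]>55)&(Q[...,2]<66)&(Q[...,0]<-60)&(Q[...,0]>-80);print('lid y range',np.percentile(Q[l][:,1],[1,99]),'front x',np.percentile(Q[deck|l][:,0],1))
v,u=np.where(deck);a,b,cc,d=v.min(),v.max(),u.min(),u.max();print(a,b,cc,d)
cv2.imwrite('pics/k.png',cv2.resize(c['pixels'][max(a-20,0):b+40,cc-10:d+10],(800,int(800*(b+40-max(a-20,0))/(d-cc+20)))))
```

```text
[421.42063993  39.73376509 169.16556916] 19.5833 [-0.1 -0.9 -0.6]
deck slope 0.009740757421536782 z at -56 63.05539498850596 2950
ridge 57 [-59.67787358   5.34742873  66.28431795] [[-63.75006497   3.65878523  65.25182969]
 [-55.10351411   9.94362593  67.42611581]]
lid y range [-56.99710243  58.11178506] front x -78.32879960169811
214 265 186 319
```

View pics/k.png

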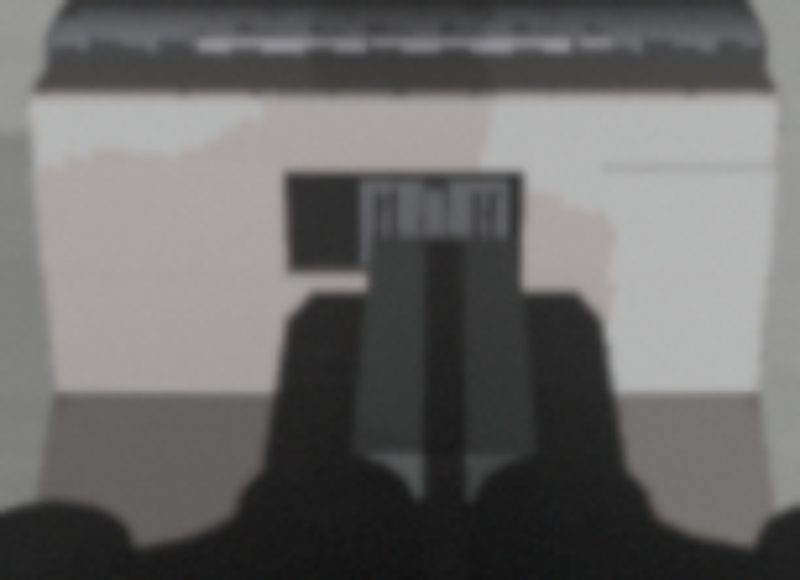

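The wrist crop shows the plate at the right (+y) end of its recess, with the open gap now at its left (290–360). The ridge measures y≈+5.3 (locked: +5). The deck slope is about 0.01 rad at 63.05 mm with nothing touching it, so the lid is held down. Handing in.

Run:
```python
from h import *
print(robot.job_done()); print(robot.get_obs()['time'])
```

```text
the job is handed in; nothing more can be done
None
the job is handed in; nothing more can be done
```

The sticker roll is in the trough, the lid is shut and the slide lock is holding it. I handed the job in at about 19.6 s, with the arm clear of everything.

- **Roll:** I gripped it by its flat faces and lowered it until I felt contact, about 6 N at 50.5 mm. Afterwards its top measured 85.6 mm and it sat centred over the trough, which matches a seated roll with the feet raised about 2.4 mm.
- **Lid:** I swung it down from behind and pressed the deck with about 12–16 N, until it stopped moving at 62.5 mm.
- **Lock:** With the lid held down, I pushed the slide across. The side force rose to about 8.5 N, then dropped away as it snapped over, and built up again at what I took to be the end stop.
- **Last check, arm lifted clear:** The ridge was at y ≈ +5.3 mm (locked is +5). The deck was 63.05 mm high at about 0.01 rad, against 0.005 when locked and 0.04 when merely resting on the print head.

**Differences and gaps:** A picture taken just after the force dropped showed the slide only about halfway, so I kept pushing until the force rose again. I did not tug the lid to test the lock. I also did not re-measure the tape roll, order pad and marker at the end, but the arm never went near enough to touch them.

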